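# Clamp the lid of the bench cutter-mixer

### The job

Clamp the lid of the cutter-mixer ready for running: with the outside of a finger, swing the steel clamp strap round over the lid until its hooked end is fully home on the headed stud in front of the bowl, then push the cam lever all the way down so that the rubber foot presses the lid tight. Push only, gripping neither strap nor lever between the fingers; the lid stays seated on the bowl throughout, and nothing else on the counter is to be moved.

Things in the scene. Friction and masses are not known exactly. Their poses are not given: they have to be found in the camera images.
- machine: Bench cutter-mixer, fixed. Origin on the bowl's axis at the work surface; x from the bowl to the motor, z up (mm): aluminium base x -150 to 290, y +-105, up to z 55; steel bowl 190 across, rim at z 155, side handle out to y -141; white motor housing x 145 to 290, y +-85, up to z 171; clamp hinge post at x 125, y 0; headed stud, head 30 across, top z 220, at x -125, y 0.
- strap (a joint): Clamp strap, steel U-channel 28 mm wide, 14 tall (z 196 to 210), turning level on the hinge post; 272 mm from axis to hook end. Rad: 0 = home at its stop, straight over the lid to machine -x, hook round the stud's neck; grows to 1.9 as it swings open to the machine's +y side (clockwise from above). Starts at 0.75 to 1.3. Stays where left; about 1 N at the push point moves it.
- strap_hinge (a point): Point on the strap's vertical hinge axis, at half the strap's height (203 mm above the work surface).
- strap_push (a point): Middle of the strap's width and height, 190 mm from the hinge axis, on the free part of the strap between lever and hook; moves with the strap. The strap's side faces lie 14 mm to either side. Under it, over the bowl, there is free space down to the lid (at most 170 mm above the work surface).
- lever (a joint): Cam lever on the strap, turning in the upright plane along it. Rad: 0 = down at its stop, level along the strap with its tip towards the strap's hinge; grows as the tip is raised, to 1.3 (nearly upright, leaning to the hinge). Starts at 1.1 to 1.28. Stays where left; pushing it down takes 3 to 8 N near the tip. The cam is self-locking.
- lever_pivot (a point): Middle of the lever's pin, on the strap's centre line, 125 mm from the strap's hinge axis, 226 mm above the work surface; moves with the strap.
- lever_tip (a point): End of the lever at half thickness, 100 mm out from the pin and 4 mm above the pin line (lever down). The last 36 mm is a black grip 22 mm wide, 10 thick; the steel arm before it is 14 wide, 8 thick. The grip's upper face, to be pushed, is 9 mm above the pin line; with the lever raised this face looks to the front.
- foot: Sprung rubber foot 34 mm across under the strap, below the lever's pin; the cam drives it down 5.5 mm, against a spring once it meets the lid. With the lever up it hangs 3 mm clear of the lid's centre boss. Origin on the foot's axis at the underside of the strap (196 mm above the work surface) with the lever up.
- lid: Loose translucent white lid lying on the bowl, flange 198 mm across and 6 mm thick, grey centre boss 44 mm across, whose top is 26 mm above the origin. Origin in the middle of the flange's underside, 155 mm above the work surface; z up.
- mug: White mug, 80 mm across, 92 mm high, left of the machine. Origin under its base. Bystander.
- jar: Glass jar with steel cap, 68 mm across, 105 mm high, right of the machine. Origin under its base. Bystander.
- tin: Tin with a paper label, 66 mm across, 80 mm high, right of the machine near the motor. Origin under its base. Bystander.
- spatula: Spatula 260 mm long with a wooden handle, lying left of the machine, along its x. Bystander.
- bowl: Small steel bowl, 130 mm across, 60 mm high, left of the motor. Origin under its base. Bystander.
- spare_knife: Spare two-bladed knife on a grey hub 32 mm across and 75 mm high, 136 mm over the blades, front right of the machine. Origin under the hub. Bystander.
Not all that is in view belongs to the job. What is shaped like the lid but purple is not meant.

How it is judged (in metres and radians):
On the way, in this order (a step that is already met when the one before it is completed fails the run):
1. the strap is swung fully home while the lever is still up (value of joint strap below 0.04 rad and value of joint lever above 0.5 rad), for 0.2 s.
2. the lever is pushed all the way down with the strap home, and the foot presses on the seated lid (value of joint strap below 0.04 rad and value of joint lever below 0.07 rad and contact force between foot and lid above 8 N), for 0.2 s.
At the end, for the whole second after the job is handed in: The strap is home (within 0.04 rad of its stop), the lever is down (within 0.07 rad of its stop), the foot presses on the lid with more than 8 N, and the lid is seated where it was (moved less than 10 mm, tilted less than 0.05 rad) (all of step 2 and distance of lid from where it was at the start of the episode below 0.01 m and angle between lid's own z axis and vertical below 0.05 rad); the robot touches nothing.
It fails at once if the strap is taken between the fingers (the grasp point lies on the strap) (x of the grasp point in the frame of strap_push between -0.08 and 0.2 m and y of the grasp point in the frame of strap_push between -0.012 and 0.012 m and z of the grasp point in the frame of strap_push between -0.02 and 0.02 m).
It fails at once if the lever is taken between the fingers (the grasp point lies on the lever) (x of the grasp point in the frame of lever_tip between -0.09 and 0.005 m and y of the grasp point in the frame of lever_tip between -0.008 and 0.008 m and z of the grasp point in the frame of lever_tip between -0.006 and 0.006 m).
It fails at once if the lid is lifted or shifted by more than 12 mm (distance of lid from where it was at the start of the episode above 0.012 m).
It fails at once if something else on the counter is moved by more than 20 mm or lifted (distance of any of mug, jar, tin, spatula, bowl, spare_knife from where it was at the start of the episode above 0.02 m).
It also fails if it takes over 56 s, if anything falls off the work surface, if the arm or the gripper's body presses on something with over 40 N, if the wrist force passes 120 N, or if a joint passes its speed limit or range.

### The arm

A 6-joint arm with a two-finger parallel gripper is mounted at the origin on the work surface. World frame = base frame: x ahead of the robot, y to its left, z up, the work surface at z = 0. Lengths are in mm, angles in rad, forces in N, time in s.
With the tool pointing down it reaches from about 275 to 975 mm from the base axis. Payload 8.4 kg.
Tool frame: the origin (TCP) lies between the finger pads; the fingertips stand 11 mm ahead of it and the grasp point (between the pads) lies 8 mm behind it; z points along the fingers, y is the direction in which the jaws open and shut (so a half turn about z gives the same grasp; the last joint's range is limited). The gripper opens to 92 mm and grips with 3 to 60 N. Pads are 20 mm wide; open, the fingers measure 128 mm over their backs; the gripper's body (75 mm by 189 mm) begins 69 mm behind the grasp point.
Start: joints at [1.21, 0.353, 1.633, -0, 1.155, -0.002], TCP at [219.468, 585.202, 225.583] pointing down, gripper open.
Joint ranges: [-2.63, 2.63], [-0.92, 2.1], [0.06, 2.66], [-1.3, 4.44], [0, 2.69], [-3.02, 3.02]. Speed limits (rad/s): [2.22, 2.22, 2.79, 3.14, 3.14, 3.14].

### API

Orientations are given as a unit quaternion [w, x, y, z].
In Python, from plant import ctrl gives the robot as it stands.
- The arm moves only by the tool move_arm, never from a script. Its arguments are lists of equal length, an entry for each row: "claw": the gripper's target within -1 to 1 (fully open at 1, half-way at 0, shut at -1); "xyz": the shift along the tool's x, y, z in mm, a list of three; "roll": the turn about the tool's z in rad. In form: {"claw": [claw, ...], "xyz": [[dx, dy, dz], ...], "roll": [roll, ...]}. A call has 1 to 10 rows; each row shifts and turns the commanded pose from where the row before left it, along the tool's axes as they then stand; what a row does not reach is not made up. A row lasts 1/12 s, in which the tool goes at most 41.7 mm and 7.16 degrees, less where a joint would pass 70% of its speed; a pose out of reach is approached as far as the arm can. A call is refused whole if a number of a shift passes 41.7 or a number of a turn 0.125, either way. A call with a gripper value outside its range is refused whole. The fingers move at their own pace and stop on an object; "grip_force" is the grip in N (left out, the last holds). Time passes only in rows, so rows that do not move let the fingers close. It gives the time, the measured TCP pose, the force and the opening at its end, in the units of the state.
- ctrl.state(): the state, without advancing time (a new reading comes with each control period).
- ctrl.camera(name): name is "scene" or "top" or "wrist"; returns the picture (420x560x3 uint8, red, green, blue); there is no depth.
- ctrl.calibration(name): a dict with "K" (3x3 intrinsics, pixels), "extrinsics" (4x4, takes a point from camera to world coordinates). Camera axes: x right, y down, z forward; pixel columns grow to the right and rows downward; lengths in mm; the calibration is good to about 2 mm. A picture is of the moment at which its call begins: read the wrist's pose just before it. calibration takes no time and is no camera call; for the wrist camera it gives the pose at the moment of the call.
- ctrl.close_job(): hands the job in, once; it reports no verdict.
Trained networks look in the newest picture that a camera, given by its name, has taken for a name from the list of things; names that differ only in an ending like _2 or _b are one class to them, and where a whole thing is asked for, a point or a joint stands for the part that bears it (a point fixed in the world has none). Each returns a list of dicts, best first, with "conf" (0 to 1); they miss things now and then, are a little off and sometimes report something else, mostly with a low value. They report only what shows in the picture. A call takes as long as a camera call. They do not tell look-alikes from the thing itself.
- ctrl.find_in(name, camera): "centre" ([row, column] in pixels, amid what is visible of it).
- ctrl.place_of(name, camera): "centre" ([row, column] in pixels: a listed point, or the origin of a listed thing).
The state is a dict: "t": time; "joint_positions": joint angles; "qd": joint speeds; "joint_efforts": joint torques, N m; "position": TCP position; "eef_rot": TCP orientation; "ft_force": force on the tool from outside, world axes, zero at the start; "wrist_torque": the same for the moment, N m; "grip_width": opening from 0.0 (shut) to 1.0 (fully open).
Only numpy, scipy, OpenCV 4.12 (cv2) and the standard library are available. Lean on these libraries where they do the work, as an engineer would, in place of code of your own. Each camera call takes 0.05 s, during which the arm holds its last target.

## Working session

There is one attempt and no reset: what is moved stays moved. The work goes in short steps, Python scripts to look and compute and a tool call to move; the robot and the scene stay as the last step left them, time stands still between calls to the robot, and variables do not carry over. Pictures are saved under pics/ and viewed, and the job is handed in when it is done.

Besides the shell and the picture viewer there is one more tool, called in YAML: its name, and indented under it one key for each argument. move_arm: Moves the arm, as the interface text tells. Its arguments: {"type":"object","properties":{"claw":{"type":"array","items":{"type":"number"}},"xyz":{"type":"array","items":{"type":"array","items":{"type":"number"}}},"roll":{"type":"array","items":{"type":"number"}},"grip_force":{"type":"number"}},"required":["claw","xyz","roll"]}

```bash
mkdir -p pics; ls; cat > h.py <<'E'
import numpy as np,cv2
from plant import ctrl
def snap(c,f):
    im=ctrl.camera(c); cv2.imwrite('pics/'+f,im[:,:,::-1]); return im
def ray(c,rc):
    cal=ctrl.calibration(c);K=np.array(cal['K']);T=np.array(cal['extrinsics'])
    d=T[:3,:3]@np.linalg.solve(K,[rc[1],rc[0],1.]);return T[:3,3],d/np.linalg.norm(d)
def atz(c,rc,z):
    o,d=ray(c,rc);return o+d*(z-o[2])/d[2]
def proj(c,p):
    cal=ctrl.calibration(c);K=np.array(cal['K']);T=np.linalg.inv(np.array(cal['extrinsics']))
    q=K@(T[:3,:3]@np.array(p,float)+T[:3,3]);return q[1]/q[2],q[0]/q[2]
E
python3 - <<'E'
from h import *
print(ctrl.state())
for c in ['scene','top']:
    snap(c,c+'0.png')
    Z=dict(machine=0,strap_hinge=203,strap_push=203,lever_pivot=226,lever_tip=None,lid=155,foot=196,mug=0,jar=0,tin=0)
    for n,z in Z.items():
        r=ctrl.place_of(n,c)
        for k in r[:2]: print(c,n,np.round(k['centre'],1),round(k['conf'],2), np.round(atz(c,k['centre'],z),1) if z is not None else '')
E
```

```text
pics
{'t': 0.0, 'joint_positions': array([ 1.20958210e+00,  3.53662888e-01,  1.63413916e+00,  3.03119980e-06,
        1.15517196e+00, -2.41049604e-03]), 'qd': array([-0.00181482,  0.00073706,  0.00087238,  0.00027658,  0.00100187,
       -0.00042178]), 'joint_efforts': array([-1.04859137e-03, -5.93828595e+01, -3.34233749e+01,  6.97127008e-02,
        2.33424007e-02, -1.14000425e-04]), 'position': array([219.30766962, 584.74900468, 224.85231789]), 'eef_rot': array([-1.26246266e-04,  1.78441631e-01,  9.83950256e-01, -6.79042525e-04]), 'ft_force': array([ 0.23838723, -0.37614793,  0.235963  ]), 'wrist_torque': array([ 0.02944935, -0.05171779,  0.00418629]), 'grip_width': 1.0026975598090562}
scene machine [232.1 196.4] 0.73 [ 320.9 -206.9    0. ]
scene strap_hinge [233.9 194.4] 0.62 [ 624.  -154.9  203. ]
scene strap_push [201.8 258.1] 0.78 [497.  -7. 203.]
scene lever_pivot [204.3 239. ] 0.75 [542.5 -53.1 226. ]
scene lever_pivot [311.9 143.7] 0.16 [ 883.3 -211.2  226. ]
scene lever_tip [173.3 220.1] 0.62 
scene lid [223.  197.8] 0.91 [ 506.2 -164.8  155. ]
scene lid [225.9 288.2] 0.65 
[... 229 characters left out ...]
tin [312.9 143.2] 0.83 [ 657.3 -302.7    0. ]
scene tin [306.  288.5] 0.22 [666.2  53.8  -0. ]
top machine [164.9 343.1] 0.39 [ 670.1 -185.3    0. ]
top machine [207.2 297.7] 0.22 [530.4 -28.2   0. ]
top strap_hinge [163.  343.8] 0.74 [ 632.9 -153.7  203. ]
top strap_push [206.5 299.8] 0.75 [511.  -24.3 203. ]
top lever_pivot [166.1 278.6] 0.32 [623.9  33.  226. ]
top lever_pivot [223.3 397.6] 0.25 [ 455.3 -291.4  226. ]
top lever_tip [175. 327.] 0.71 
top lid [206.2 344.8] 0.88 [ 513.7 -159.7  155. ]
top lid [267.9 262.5] 0.71 [338.7  87.1 155. ]
top mug [208.1 279.8] 0.86 [528.9  31.8   0. ]
top jar [190.8 396.9] 0.82 [ 577.4 -361.8    0. ]
top tin [166.6 381.7] 0.61 [ 660.9 -314.9    0. ]
```

View pics/scene0.png

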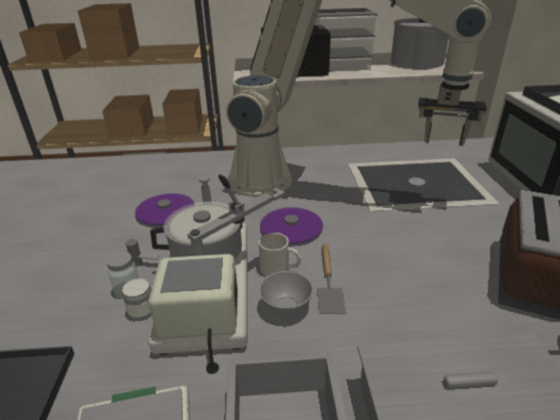

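View pics/top0.png

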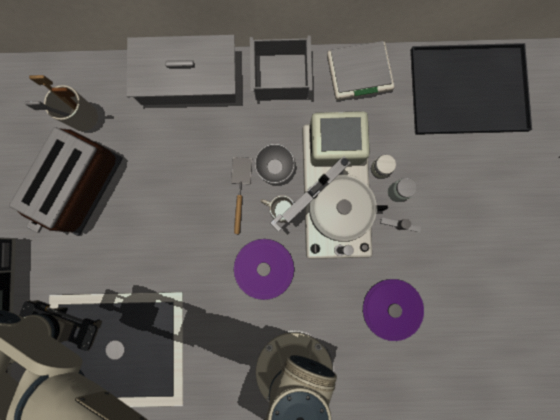

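The scene camera looks back at the robot. The top view has +x up and +y left. The lid meant is the translucent white one on the bowl (top r206 c345). The purple discs (top r268 c263 and r311 c395) are decoys. The strap is swung out over the mug, with its hook end at about r225 c278. I'll confirm this enlarged and triangulate.

```bash
python3 - <<'E'
from h import *
a=cv2.imread('pics/top0.png')[90:290,230:430]; b=cv2.imread('pics/scene0.png')[160:320,110:310]
a=cv2.resize(a,(600,600),interpolation=cv2.INTER_CUBIC);cv2.imwrite('pics/tc.png',a)
b=cv2.resize(b,(750,600),interpolation=cv2.INTER_CUBIC);cv2.imwrite('pics/sc.png',b)
def tri(p,q):
    o1,d1=ray('scene',p);o2,d2=ray('top',q)
    A=sum(np.eye(3)-np.outer(d,d) for d in(d1,d2));B=sum((np.eye(3)-np.outer(d,d))@o for o,d in((o1,d1),(o2,d2)))
    return np.linalg.solve(A,B)
print('hinge',tri([233.9,194.4],[163,343.8]))
print('push',tri([201.8,258.1],[206.5,299.8]))
print('tip',tri([173.3,220.1],[175,327]))
print('lid',tri([223,197.8],[206.2,344.8]))
E
```

```text
hinge [ 631.81905862 -153.07708052  208.33483381]
push [510.28675611 -15.36835106 211.47216442]
tip [576.09380471 -87.74070382 328.94208428]
lid [ 513.45275406 -161.23169078  159.42824212]
```

View pics/tc.png

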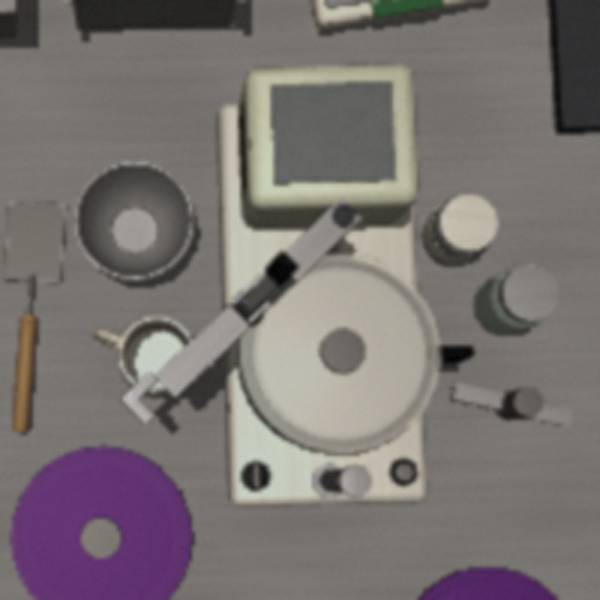

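View pics/sc.png

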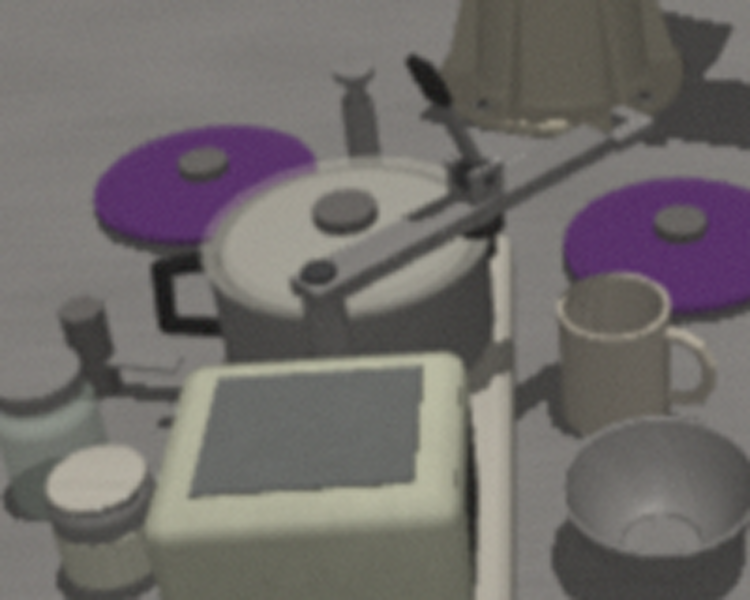

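The real lid, boss at (343,350) in the top crop, sits on the bowl under the strap. The hinge is at (345,215), the hook end at (140,398), the stud head at (350,480) and the lever grip at (282,268).

```bash
python3 - <<'E'
from h import *
f=lambda x,y,z:atz('top',[90+y/3,230+x/3],z)[:2]
H=f(345,215,210);L=f(343,350,181);S=f(350,480,220);E=f(140,398,210);M1=f(320,135,171)
print(H,L,S,E,M1)
v=H-S;yaw=np.arctan2(v[1],v[0]);print('yaw',yaw,np.linalg.norm(v))
v=H-L;print(np.arctan2(v[1],v[0]),np.linalg.norm(v))
# base corners front z55
a,b=f(232,502,55),f(425,497,55);c=b-a;print('base front',a,b,np.arctan2(c[0],-c[1]),np.linalg.norm(c))
e=E-H;print('strap',np.linalg.norm(e),np.pi+yaw-np.arctan2(e[1],e[0]))
E
```

```text
[ 635.1890165  -156.05876943] [ 509.69642866 -153.94599671] [ 385.2753706  -149.21002201] [466.26207347  42.27217394] [ 724.45669213 -141.293172  ]
yaw -0.027397598417485614 250.00747138934625
-0.01683424633212718 125.51037172531564
base front [364.14824095 -51.42949319] [ 364.60031953 -255.11559346] 0.002219482998188391 203.6866019614533
strap 260.52154455964677 0.8378937779165576
```

move_arm:
  claw: [-1, -1, -1, -1, -1]
  xyz:
    - [0, 0, 0]
    - [0, 0, 0]
    - [0, 0, 0]
    - [0, 0, 0]
    - [0, 0, 0]
  roll: [0.1, 0.1, 0.1, 0.1, 0.1]
  grip_force: 20

```text
t: 1.52
position: [219.5, 585.2, 225.5]
eef_rot: [-0.0, 0.419, 0.908, -0.0]
ft_force: [0.3, 0.4, -0.3]
grip_width: 0.66
```

move_arm:
  claw: [-1, -1, -1, -1, -1, -1, -1, -1, -1, -1]
  xyz:
    - [-31, -5, 0]
    - [-31, -5, 0]
    - [-31, -5, 0]
    - [-31, -5, 0]
    - [-31, -5, 0]
    - [-31, -5, 0]
    - [-31, -5, 0]
    - [-31, -5, 0]
    - [-31, -5, 0]
    - [-31, -5, 0]
  roll: [0, 0, 0, 0, 0, 0, 0, 0, 0, 0]

```text
t: 2.35
position: [384.7, 316.5, 225.8]
eef_rot: [0.0, 0.416, 0.909, 0.0]
ft_force: [1.0, 0.6, 0.0]
grip_width: 0.008
```

move_arm:
  claw: [-1, -1, -1, -1, -1, -1, -1, -1, -1, -1]
  xyz:
    - [-31, -6, 0]
    - [-31, -6, 0]
    - [-31, -6, 0]
    - [-31, -6, 0]
    - [-31, -6, 0]
    - [-31, -6, 0]
    - [-31, -6, 0]
    - [-31, -6, 0]
    - [-31, -6, 0]
    - [-31, -6, 0]
  roll: [0, 0, 0, 0, 0, 0, 0, 0, 0, 0]

```text
t: 3.18
position: [541.9, 42.4, 225.8]
eef_rot: [0.0, 0.416, 0.909, 0.0]
ft_force: [0.8, 0.2, -0.4]
grip_width: 0.004
```

```bash
python3 - <<'E'
from h import *
s=ctrl.state();print(s['position'],s['joint_positions'])
a=snap('top','t1.png')[90:290,230:430];cv2.imwrite('pics/t1c.png',cv2.resize(a,(600,600),interpolation=2)[:,:,::-1])
snap('wrist','w1.png')
print(ctrl.place_of('strap_push','wrist')[:1])
E
```

```text
[541.91624065  42.43537408 225.78534373] [ 7.53639220e-02  2.26361334e-01  1.80818476e+00  4.05642027e-05
  1.10662420e+00 -6.36545854e-01]
[{'centre': [272.7, 162.1], 'conf': 0.91}]
```

View pics/t1c.png

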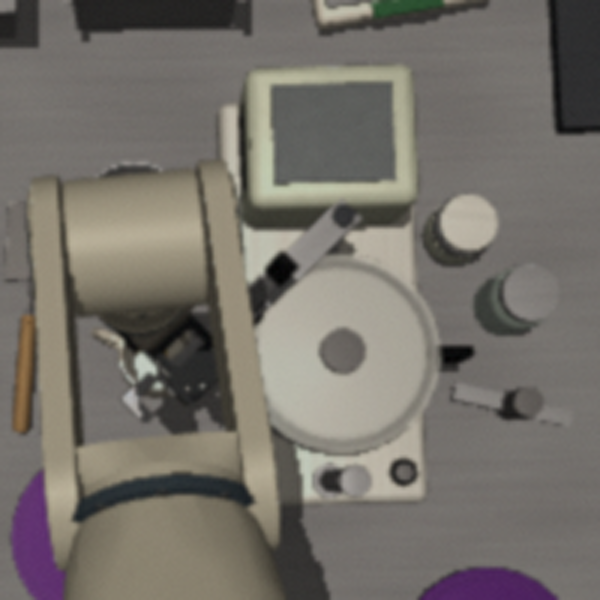

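View pics/w1.png

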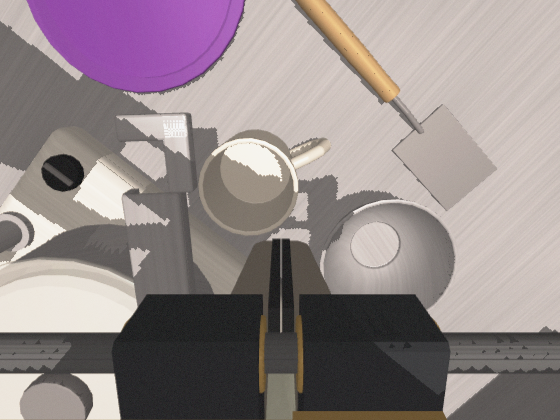

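The strap's edges run vertically in the wrist view (col ~125–190), parallel to the tool's x, and the fingers (~r240 c280) are clear to its right. The mug and bowl are well below.

```bash
python3 - <<'E'
from h import *
p=atz('wrist',[272.7,162.1],203);print('push',p)
for rc in([272,133],[272,190],[200,125],[200,187]): print(rc,atz('wrist',rc,210))
H=np.array([635,-156]);e=p[:2]-H;print(np.linalg.norm(e),np.pi-0.02-np.arctan2(e[1],e[0]))
E
```

```text
push [503.90061061  -9.07034895 203.        ]
[272, 133] [492.19804811 -14.174159   210.        ]
[272, 190] [513.99181629   4.43067271 210.        ]
[200, 125] [467.89641435  14.25786824 210.        ]
[200, 187] [490.38276833  33.46045914 210.        ]
196.91463189455214 0.8222741942996037
```

move_arm:
  claw: [-1, -1, -1, -1, -1, -1]
  xyz:
    - [0, 0, 12]
    - [0, 0, 12]
    - [0, -8, 0]
    - [0, -8, 0]
    - [0, -8, 0]
    - [0, -4, 0]
  roll: [0, 0, 0, 0, 0, 0]

```text
t: 3.83
position: [519.0, 25.3, 202.2]
eef_rot: [0.0, 0.416, 0.909, 0.0]
ft_force: [1.0, -0.2, 0.6]
grip_width: 0.006
```

```bash
python3 - <<'E'
from h import *
s=ctrl.state();print(s['position'],s['ft_force'])
snap('wrist','w2.png')
E
```

```text
[519.04889142  25.28221935 202.24904706] [ 1.01780986 -0.18309686  0.58427782]
```

View pics/w2.png

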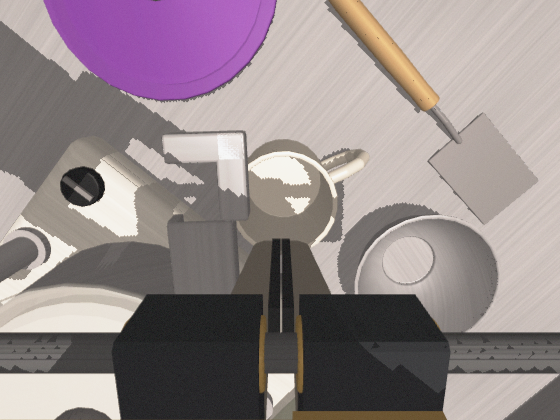

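The finger's outside (~c232 at r295) is just about at the strap's side (~c240). I'll start the arc.

move_arm:
  claw: [-1, -1, -1, -1, -1, -1, -1, -1, -1, -1]
  xyz:
    - [0, -4, 0]
    - [1.1, -8.4, 0]
    - [1.1, -8.4, 0]
    - [1.1, -8.4, 0]
    - [1.1, -8.4, 0]
    - [1.1, -8.4, 0]
    - [1.1, -8.4, 0]
    - [1.1, -8.4, 0]
    - [1.1, -8.4, 0]
    - [1.1, -8.4, 0]
  roll: [0, -0.04, -0.04, -0.04, -0.04, -0.04, -0.04, -0.04, -0.04, -0.04]

```text
t: 4.72
position: [461.4, -28.4, 202.2]
eef_rot: [0.001, 0.246, 0.969, 0.0]
ft_force: [0.7, 1.4, -0.2]
grip_width: 0.006
```

```bash
python3 - <<'E'
from h import *
s=ctrl.state();print(s['position'],s['ft_force'])
snap('wrist','w3.png')
p=s['position'][:2]-np.array([635,-156]);r=np.linalg.norm(p);a=np.pi-.02-np.arctan2(p[1],p[0]);print(r,a,'strap ~',a-np.arcsin(32/r))
r=ctrl.place_of('strap_push','wrist');print(r[:1])
if r:
  e=atz('wrist',r[0]['centre'],203)[:2]-np.array([635,-156]);print(np.linalg.norm(e),np.pi-0.02-np.arctan2(e[1],e[0]))
E
```

```text
[461.38441169 -28.43362971 202.15238493] [ 0.65344365  1.3511284  -0.18634014]
215.4426868845947 0.6136781214260001 strap ~ 0.46459510606228527
[]
```

View pics/w3.png

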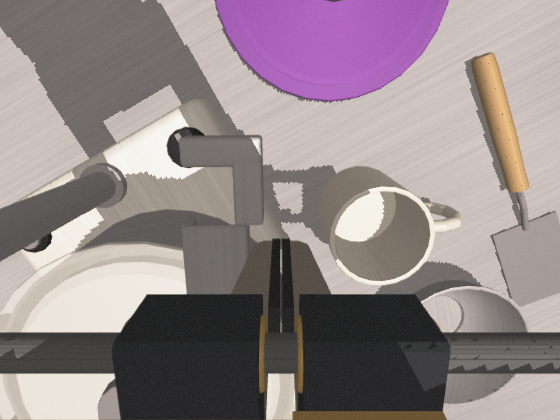

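The strap follows the finger, with about 0.46 rad to go. The hook is heading for the stud at (110,185).

move_arm:
  claw: [-1, -1, -1, -1, -1, -1, -1, -1, -1, -1]
  xyz:
    - [1.1, -8.4, 0]
    - [1.1, -8.4, 0]
    - [1.1, -8.4, 0]
    - [1.1, -8.4, 0]
    - [1.1, -8.4, 0]
    - [1.1, -8.4, 0]
    - [1.1, -8.4, 0]
    - [1.1, -8.4, 0]
    - [1.1, -8.4, 0]
    - [1.1, -8.4, 0]
  roll: [-0.04, -0.04, -0.04, -0.04, -0.04, -0.04, -0.04, -0.04, -0.04, -0.04]

```text
t: 5.65
position: [425.1, -104.1, 201.9]
eef_rot: [0.001, 0.049, 0.999, 0.0]
ft_force: [0.9, 0.4, -0.8]
grip_width: 0.005
```

```bash
python3 - <<'E'
from h import *
s=ctrl.state();print(s['position'],s['ft_force'])
snap('wrist','w4.png')
p=s['position'][:2]-np.array([635,-156]);r=np.linalg.norm(p);a=np.pi-.02-np.arctan2(p[1],p[0]);print(r,a,'strap ~',a-np.arcsin(32/r))
E
```

```text
[ 425.11696245 -104.05896421  201.94890227] [ 0.86412586  0.35075699 -0.77478734]
216.2146171061642 0.22260182171506626 strap ~ 0.07405502015688795
```

View pics/w4.png

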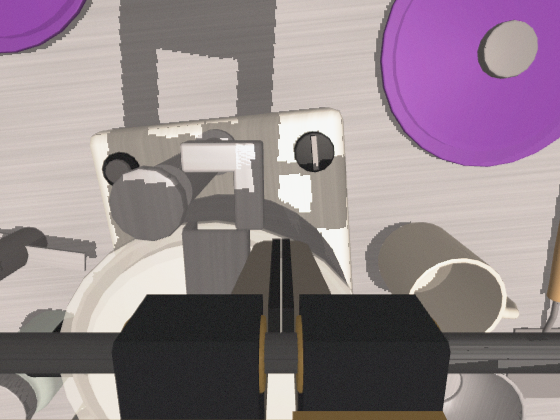

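The hook's transverse tab (r155 c185–260) passes just in front of the stud head (r203 c150). The remaining gap is about 20–25 mm, so I'll push on slowly.

move_arm:
  claw: [-1, -1, -1, -1]
  xyz:
    - [0.6, -4.2, 0]
    - [0.6, -4.2, 0]
    - [0.6, -4.2, 0]
    - [0.6, -4.2, 0]
  roll: [-0.02, -0.02, -0.02, -0.02]

```text
t: 6.03
position: [421.6, -120.4, 201.9]
eef_rot: [0.0, 0.01, 1.0, 0.0]
ft_force: [1.0, 0.3, 0.4]
grip_width: 0.006
```

move_arm:
  claw: [-1, -1]
  xyz:
    - [0, -2, 0]
    - [0, -2, 0]
  roll: [0, 0]

```text
t: 6.2
position: [421.3, -124.4, 201.8]
eef_rot: [0.0, 0.01, 1.0, 0.0]
ft_force: [0.5, 3.2, 2.0]
grip_width: 0.007
```

move_arm:
  claw: [-1, -1]
  xyz:
    - [0, -2, 0]
    - [0, 0, 0]
  roll: [0, 0]

```text
t: 6.37
position: [421.3, -124.6, 201.8]
eef_rot: [0.0, 0.011, 1.0, 0.002]
ft_force: [0.8, 12.0, 3.4]
grip_width: 0.004
```

```bash
python3 - <<'E'
from h import *
s=ctrl.state();print(s['position'],s['ft_force'])
snap('wrist','w5.png')
E
```

```text
[ 421.25535548 -124.61183743  201.75807126] [ 0.80487887 11.96678843  3.37464871]
```

View pics/w5.png

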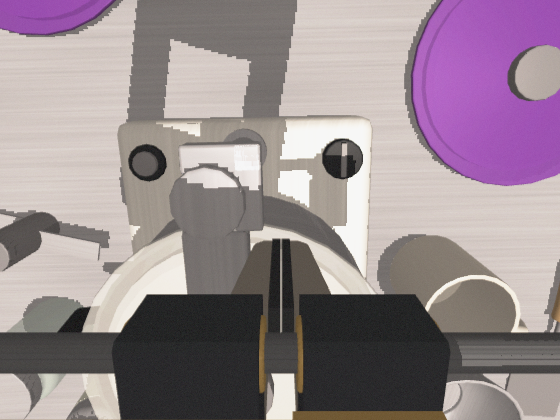

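The finger stopped at y −124.6 with 12 N, and the stud head (208,200) now sits inside the hook, so the strap is at its stop. I'll hold briefly, back off and look.

move_arm:
  claw: [-1, -1, -1, -1, -1, -1, -1, -1, -1]
  xyz:
    - [0, 0, 0]
    - [0, 0, 0]
    - [0, 15, 0]
    - [0, 20, 0]
    - [0, 0, -30]
    - [0, 0, -30]
    - [0, 0, -30]
    - [0, 0, -30]
    - [0, 0, 0]
  roll: [0, 0, 0, 0, 0, 0, 0, 0, 0]

```text
t: 7.17
position: [424.2, -91.9, 327.1]
eef_rot: [0.004, 0.01, 1.0, -0.001]
ft_force: [0.7, -0.1, 0.9]
grip_width: 0.008
```

```bash
python3 - <<'E'
from h import *
s=ctrl.state();print(s['position'],s['ft_force'],s['joint_positions'])
snap('wrist','w6.png')
a=snap('scene','s6.png')[120:320,60:310];cv2.imwrite('pics/s6c.png',cv2.resize(a,(750,600),interpolation=2)[:,:,::-1])
for n,z in dict(strap_hinge=203,strap_push=203,lever_pivot=226,lever_tip=320,lid=155).items():
  for c in('scene','wrist'):
    r=ctrl.place_of(n,c)
    for k in r[:1]: print(n,c,k['centre'],round(k['conf'],2),np.round(atz(c,k['centre'],z)))
E
```

```text
[424.24993604 -91.94285805 327.12798488] [ 0.65228308 -0.12030194  0.93164812] [-2.16801534e-01 -5.39026299e-02  1.88935560e+00 -9.33796813e-05
  1.29777008e+00 -1.76752615e+00]
strap_hinge scene [232.1, 196.5] 0.62 [ 617. -151.  203.]
strap_push scene [195.7, 201.3] 0.77 [ 450. -155.  203.]
strap_push wrist [225.5, 202.7] 0.62 [ 439. -153.  203.]
lever_pivot scene [194.9, 199.4] 0.56 [ 486. -154.  226.]
lever_tip scene [167.2, 194.0] 0.56 [ 520. -151.  320.]
lid scene [226.0, 290.1] 0.85 [544.  70. 155.]
lid wrist [76.1, 434.6] 0.67 [331.  35. 155.]
```

View pics/w6.png

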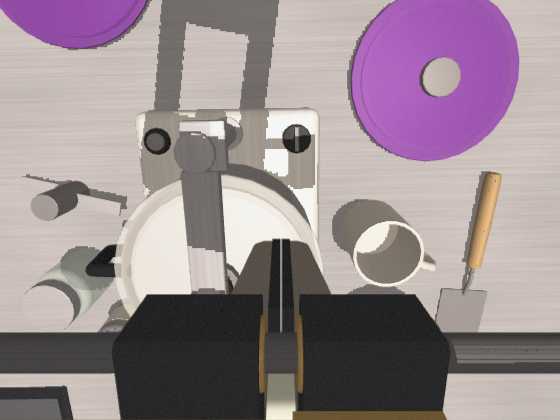

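View pics/s6c.png

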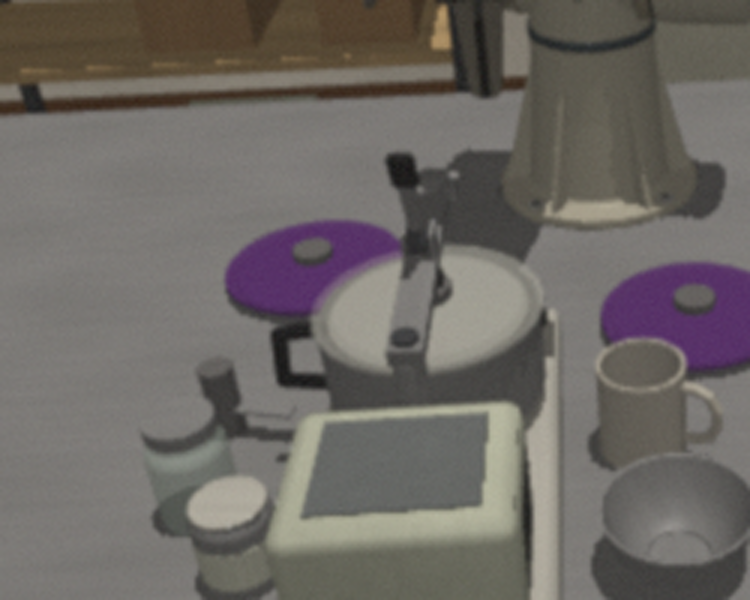

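The strap runs parallel to the base's edges (both tilt ~0.03 in the wrist view) and the hook encloses the stud head (195,150), so it is home. The lever is still up, with its grip at (402,170) in the scene crop. I'll go in front of the lever.

move_arm:
  claw: [-1, -1, -1, -1, -1]
  xyz:
    - [-10, -20, 0]
    - [-15, -20, 0]
    - [-22, -21, 4]
    - [-20, 0, 4]
    - [0, 0, 0]
  roll: [0, 0, 0, 0, 0]

```text
t: 8.18
position: [489.8, -154.9, 312.6]
eef_rot: [0.0, 0.01, 1.0, 0.0]
ft_force: [-1.5, 0.9, -0.9]
grip_width: 0.004
```

```bash
python3 - <<'E'
from h import *
s=ctrl.state();print(s['position'],s['eef_rot'],s['ft_force'])
a=snap('scene','s7.png')[120:320,60:310];cv2.imwrite('pics/s7c.png',cv2.resize(a,(750,600),interpolation=2)[:,:,::-1])
print(ctrl.place_of('lever_tip','scene')[:1], proj('scene',[542,-155,321]),proj('scene',s['position']+[10,0,-11]))
snap('wrist','w7.png')
for a in np.arange(1.25,-.01,-.1):
    k=80+10*(1-a/1.25); print(round(a,2),np.round([510+k*np.cos(a)-9*np.sin(a)-10,226+k*np.sin(a)+9*np.cos(a)+11],1))
E
```

```text
[ 489.7722053  -154.86478506  312.55461877] [7.58731904e-05 1.00604479e-02 9.99949382e-01 1.19608113e-04] [-1.46450389  0.92766813 -0.92107327]
[{'centre': [167.2, 193.4], 'conf': 0.52}] (np.float64(171.1446511072566), np.float64(191.30017484898192)) (np.float64(170.51092428873022), np.float64(194.41813489708383))
1.25 [516.7 315.8]
1.15 [524.8 314.4]
1.05 [532.8 312.3]
0.95 [540.6 309.3]
0.85 [548.1 305.4]
0.75 [555.3 300.8]
0.65 [562.1 295.5]
0.55 [568.3 289.4]
0.45 [573.9 282.7]
0.35 [578.8 275.4]
0.25 [583.  267.5]
0.15 [586.5 259.2]
0.05 [589.  250.5]
```

View pics/s7c.png

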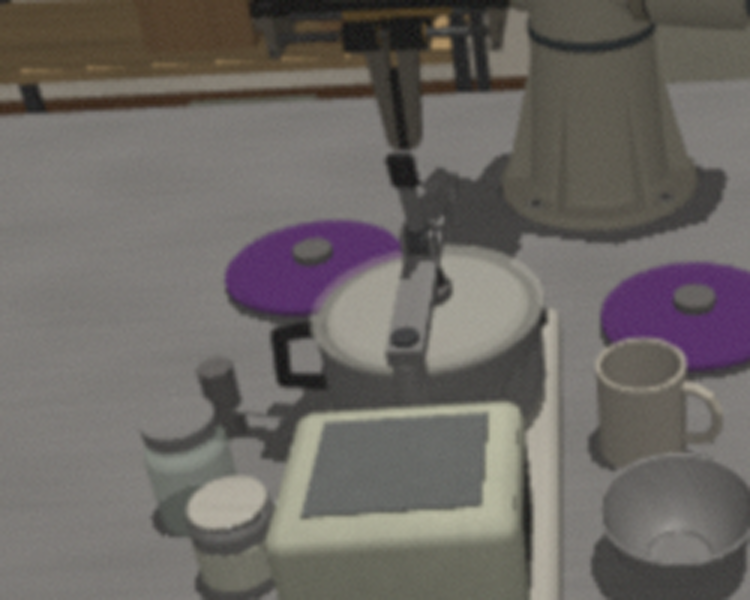

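View pics/w7.png

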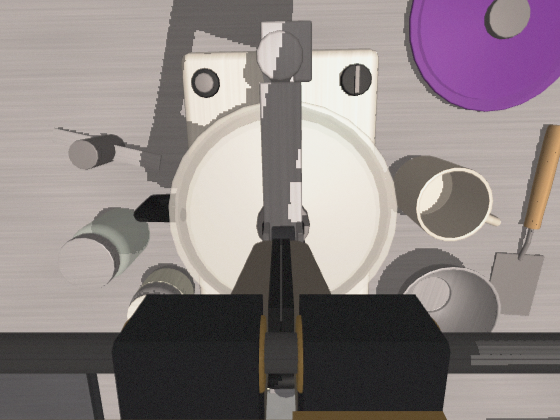

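In the scene crop the finger (402,150) is in line with the lever grip (402,165) and behind it, that is, on its front side. The wrist view shows strap, stud and fingers in one line (c≈281). I'll push the lever along its arc.

move_arm:
  claw: [-1, -1, -1, -1, -1, -1, -1, -1]
  xyz:
    - [-8, 0, 0]
    - [-8, 0, 0]
    - [-8, 0, 0]
    - [-8, 0, 0]
    - [-8, 0, 1]
    - [-8, 0, 2]
    - [-8, 0, 3]
    - [-7, 0, 4]
  roll: [0, 0, 0, 0, 0, 0, 0, 0]

```text
t: 9.0
position: [550.9, -154.9, 303.0]
eef_rot: [-0.0, 0.009, 1.0, 0.0]
ft_force: [-3.6, 1.2, 0.2]
grip_width: -0.0
```

```bash
python3 - <<'E'
from h import *
s=ctrl.state();print(s['position'],s['ft_force'])
a=snap('scene','s8.png')[120:320,60:310];cv2.imwrite('pics/s8c.png',cv2.resize(a,(750,600),interpolation=2)[:,:,::-1])
E
```

```text
[ 550.94450919 -154.92468928  303.04700617] [-3.55338331  1.15526815  0.15612276]
```

View pics/s8c.png

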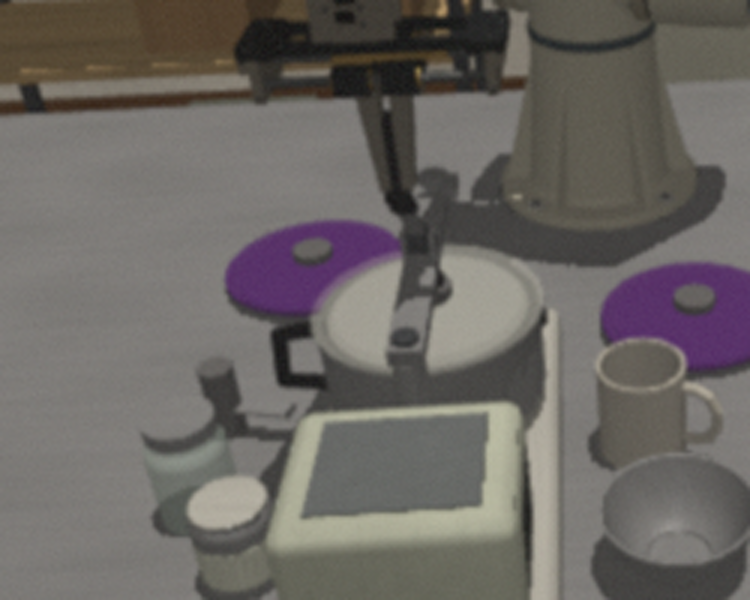

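The lever is moving down with the finger (grip at (402,205) in the crop) at about 3.5 N. I'll continue along the arc.

move_arm:
  claw: [-1, -1, -1, -1, -1, -1, -1, -1]
  xyz:
    - [-6, 0, 4]
    - [-6, 0, 5]
    - [-6, 0, 6]
    - [-6, 0, 7]
    - [-5, 0, 7]
    - [-4, 0, 7]
    - [-4, 0, 8]
    - [0, 0, 0]
  roll: [0, 0, 0, 0, 0, 0, 0, 0]

```text
t: 9.72
position: [588.0, -155.7, 257.8]
eef_rot: [-0.0, 0.009, 1.0, 0.0]
ft_force: [-0.1, -0.7, -0.2]
grip_width: 0.004
```

```bash
python3 - <<'E'
from h import *
s=ctrl.state();print(s['position'],s['ft_force'])
a=snap('scene','s9.png')[120:320,60:310];cv2.imwrite('pics/s9c.png',cv2.resize(a,(750,600),interpolation=2)[:,:,::-1])
E
```

```text
[ 588.04005517 -155.69307248  257.80712414] [-0.06005649 -0.66369688 -0.17066396]
```

View pics/s9c.png

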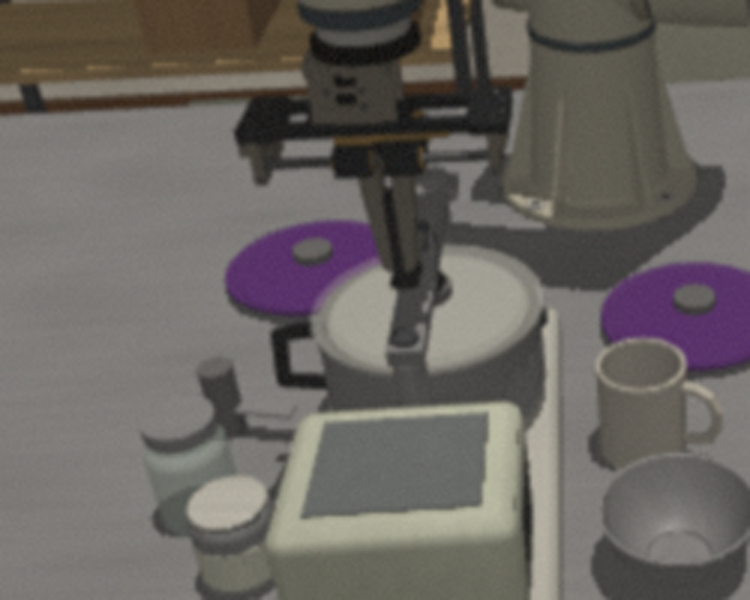

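The lever is nearly down. I'll finish by pressing straight down in small steps while watching the force.

move_arm:
  claw: [-1, -1, -1]
  xyz:
    - [0, 0, 4]
    - [0, 0, 4]
    - [0, 0, 2]
  roll: [0, 0, 0]

```text
t: 10.02
position: [588.3, -155.8, 250.0]
eef_rot: [0.001, 0.009, 1.0, -0.0]
ft_force: [2.4, -0.1, 4.0]
grip_width: 0.005
```

move_arm:
  claw: [-1, -1, -1]
  xyz:
    - [0, 0, 1]
    - [0, 0, 1]
    - [0, 0, 0]
  roll: [0, 0, 0]

```text
t: 10.27
position: [587.7, -155.8, 247.8]
eef_rot: [0.0, 0.009, 1.0, -0.0]
ft_force: [2.1, -0.5, 4.0]
grip_width: 0.005
```

move_arm:
  claw: [-1, -1, -1, -1]
  xyz:
    - [0, 0, 1]
    - [0, 0, 1]
    - [0, 0, 1]
    - [0, 0, 0]
  roll: [0, 0, 0, 0]

```text
t: 10.6
position: [587.8, -155.8, 246.1]
eef_rot: [0.001, 0.009, 1.0, -0.0]
ft_force: [0.5, 1.0, 13.2]
grip_width: 0.008
```

move_arm:
  claw: [-1, -1]
  xyz:
    - [0, 0, 1]
    - [0, 0, 0]
  roll: [0, 0]

```text
t: 10.77
position: [587.9, -155.8, 246.0]
eef_rot: [0.001, 0.009, 1.0, -0.0]
ft_force: [-1.8, 1.6, 20.7]
grip_width: 0.007
```

It stopped dead at z 246.0, the height predicted for lever down, with 21 N. I'll hold briefly, lift off and move aside to check.

move_arm:
  claw: [-1, -1, -1, -1, -1, -1, -1, -1, -1, -1]
  xyz:
    - [0, 0, 0]
    - [0, 0, 0]
    - [0, 0, -10]
    - [0, 0, -20]
    - [0, 0, -30]
    - [0, 0, -30]
    - [0, 30, -10]
    - [0, 35, 0]
    - [0, 35, 0]
    - [0, 35, 0]
  roll: [0, 0, 0, 0, 0, 0, 0, 0, 0, 0]

```text
t: 11.6
position: [588.8, -19.7, 343.2]
eef_rot: [-0.001, 0.01, 1.0, -0.0]
ft_force: [0.6, -0.5, -0.2]
grip_width: 0.004
```

move_arm:
  claw: [-1, -1, -1, -1, -1, -1, -1, -1]
  xyz:
    - [0, 35, 0]
    - [0, 35, 0]
    - [0, 35, 0]
    - [0, 35, 0]
    - [0, 35, 0]
    - [0, 35, 0]
    - [0, 35, 0]
    - [0, 0, 0]
  roll: [0, 0, 0, 0, 0, 0, 0, 0]

```text
t: 12.27
position: [593.3, 229.2, 342.4]
eef_rot: [-0.001, 0.008, 1.0, 0.001]
ft_force: [-0.7, 0.3, -0.1]
grip_width: 0.003
```

```bash
python3 - <<'E'
from h import *
s=ctrl.state();print(s['position'],s['ft_force'])
a=snap('scene','s10.png')[120:320,60:310];b=snap('top','t10.png')[90:290,230:430]
cv2.imwrite('pics/s10c.png',cv2.resize(a,(750,600),interpolation=2)[:,:,::-1]);cv2.imwrite('pics/t10c.png',cv2.resize(b,(600,600),interpolation=2)[:,:,::-1])
for n,z in dict(strap_hinge=203,strap_push=203,lever_pivot=226,lever_tip=230,lid=155).items():
  r=ctrl.place_of(n,'top')
  for k in r[:2]: print(n,k['centre'],round(k['conf'],2),np.round(atz('top',k['centre'],z)))
E
```

```text
[593.25895853 229.22058827 342.37235946] [-0.68424931  0.34883443 -0.08181735]
strap_hinge [164.2, 342.2] 0.84 [ 630. -149.  203.]
strap_push [229.5, 349.5] 0.65 [ 442. -162.  203.]
lever_pivot [202.8, 349.3] 0.8 [ 516. -161.  226.]
lever_tip [169.2, 344.6] 0.65 [ 610. -151.  230.]
lever_tip [228.7, 348.0] 0.34 [ 444. -154.  230.]
lid [267.9, 260.7] 0.94 [339.  92. 155.]
lid [308.3, 393.0] 0.84 [ 214. -287.  155.]
```

View pics/s10c.png

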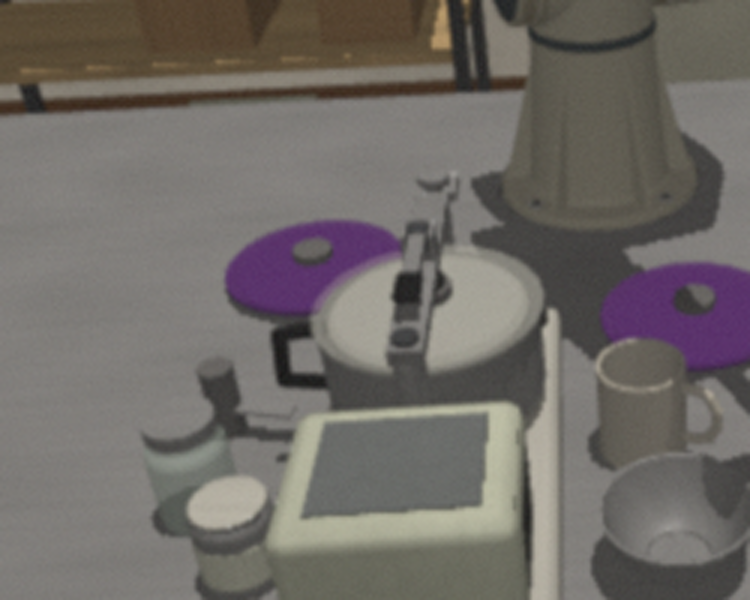

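View pics/t10c.png

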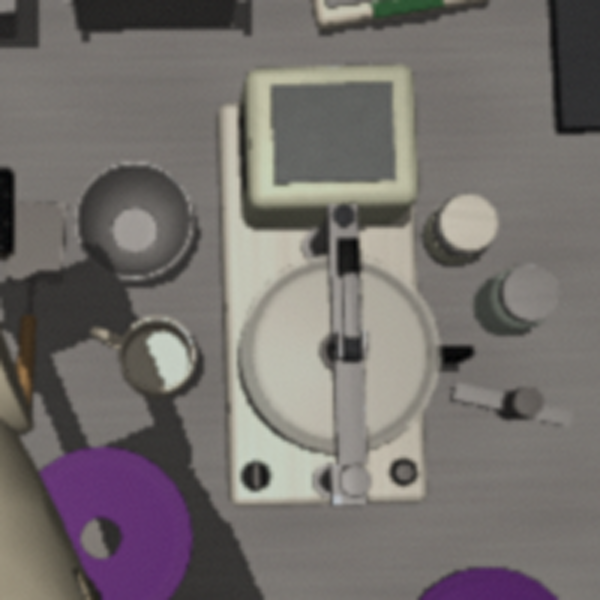

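The top crop shows the strap straight from the hinge (344,215) to the stud (353,480), with the hook round it. The lever lies flat along the strap with its grip at (347,255). The lid and the bystanders are unchanged and the arm is clear. I'm handing in.

```bash
python3 -c "
from h import *
print(ctrl.close_job())"
```

```text
the job is handed in; nothing more can be done
None
```

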